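# Try the lid of the block box, free its catch if it holds, and keep the lid up

## Task

I need the printing blocks out of this box and want you to hold its lid up for me. Give the lid a gentle tug by its handle before you touch the catch: if the bolt has caught, do not force it, but let go and draw back the brass thumb piece of the catch to free it. Then raise the lid by its handle to about half open (roughly 45 degrees) and finish while still holding it there; do not disturb the cup, dabber and brush beside the box.

Things in the scene. Friction and masses are not known exactly. Their poses are not given: they have to be found in the camera images.
- block_box: Wooden box for printing blocks, 200 mm deep (x) by 280 mm wide (y), fixed to the table; origin at the centre of its underside, z up, its front (with the catch) faces -x of this frame. Walls 90 mm high, lid closed on top: lid's upper face 102 mm above the table. Its yaw differs by up to 0.3 rad.
- lid (a joint): Opening angle of the lid (rad): 0 shut, up to 1.5; its front edge rises about the hinge at the far (+x) top edge. It weighs about 0.4 kg, needs 2 to 3 N of lift at the handle and falls shut when let go. If the bolt has caught it, it stops after 3 mm (about 0.015 rad) and 5 to 15 N of lift does not move it; if not, it comes up freely. Shut, it looks the same either way.
- lid_handle (a point): Centre of the lid's round light wooden handle bar, 12 mm thick, parallel to the hinge (y of the box), 90 mm clear between its two brass posts. Shut, it is 148 mm above the table (46 mm above the lid), 46 mm in front of the box's centre; it lies 150 mm in front of the hinge and 52 mm above it. The bar can turn between the fingers as it rises, so the hand may stay upright.
- lid_hinge (a point): Middle of the lid's hinge line: 104 mm behind the box's centre (+x of the box), 96 mm above the table; the hinge axis is y of the box.
- catch: Steel catch on the middle of the box's front face, 28 (x) by 120 (y) by 32 mm; origin at its underside, 114 mm in front of the box's centre, 66 mm above the table; axes as the box. A brass staple on the lid drops in at y = -40 mm (strap 18 mm wide, top 106 mm above the table). The hidden bolt stays where it was left: it may or may not hold the staple, and the thumb piece does not show it.
- thumb (a joint): How far the catch's thumb piece is drawn back (m): 0 at the start, 0.018 fully back, sliding to +y of the box (left seen from the robot). It drags the hidden bolt back with it (the lid is free from 0.009, at 0.014 for sure), needs about 4 N, has no spring and stays where it is left.
- thumb_top (a point): Centre of the top of the brass thumb piece: an upright grip 18 mm (x) by 13 mm (y) by 26 mm high standing on the catch, its top 124 mm above the table; at the start 114 mm in front of the box's centre and 30 mm left of it.
- colour_cup: Small brass cup, 65 mm across, 48 mm high, loose, right of the box towards the robot; origin under its centre. Leave it alone.
- dabber: Black leather dabber, 52 mm across, 71 mm high, loose, right of the box at the back; origin under its centre. Leave it alone.
- flat_brush: Flat brush with a wooden handle, 185 mm long, 13 mm high, loose, left of the box; origin under its centre. Leave it alone.

How it is judged:
By the outcome, as a careful person would: the job done as asked, in the order asked, and still so for the second after the job is handed in, while the arm keeps its last pose, push and grip.
It also fails if it takes over 64 s, if anything falls off the work surface, if the arm or the gripper's body presses on something with over 40 N, if the wrist force passes 120 N, or if a joint passes its speed limit or range.

## Robot

A 6-joint arm with a two-finger parallel gripper is mounted at the origin on a cart in front of the work surface, level with it; the furniture and walls round the work are solid. World frame = base frame: x ahead of the robot, y to its left, z up, the work surface at z = 0. Lengths are in m, angles in degrees, forces in N, time in s.
With the tool pointing down it reaches from about 0.4 to 0.825 m from the base axis. Payload 7 kg.
Tool frame: the origin (TCP) lies at the centre of the arm's flange, where the gripper is bolted on; the fingertips stand 178 mm ahead of it and the grasp point (between the pads) lies ahead of it (ctrl.grip_depth is the z of the grasp point in the tool frame, in m); z points along the fingers, x is the direction in which the jaws open and shut, and the axes are right-handed (so a half turn about z gives the same grasp; the last joint's range is limited). The gripper opens to 88 mm and grips with 3 to 60 N. Pads are 19 mm wide; open, the fingers measure 130 mm over their backs; the gripper's body (78 mm by 193 mm) begins 47 mm behind the grasp point.
Start: joints at [93.054, 20.546, 0.682, 0, -70.136, -16.507], TCP at [0.157, 0.656, 0.405] pointing down, gripper open.
Joint ranges: [-176.03, 176.03], [-82.01, 121.73], [-58.28, 71.71], [-173.87, 95.51], [-174.79, -0.11], [-173.66, 173.66]. Speed limits (degrees/s): [136.94, 136.94, 172.46, 180, 180, 180].

## Interface

Orientations are given as [roll, pitch, yaw] about the fixed x, y, z axes, in that order (R = Rz(yaw) Ry(pitch) Rx(roll)).
In Python, from plant import ctrl gives the robot as it stands.
- The arm moves only by the tool carry_out, never from a script. Its arguments are lists of equal length, an entry for each row: "linear": the shift along the tool's x, y, z in cm, a list of three; "twist": the turn about the tool's z in degrees. In form: {"linear": [[tx, ty, tz], ...], "twist": [twist, ...]}. A call has 1 to 12 rows; each row is the pose to reach, as a shift and turn from the pose measured when the call began, along the tool's axes at that moment; what a row does not reach only later rows make up. A row lasts 1/12 s, in which the tool goes at most 41.7 mm and 7.16 degrees, less where a joint would pass 70% of its speed; a pose out of reach is approached as far as the arm can. A call with a gripper value outside its range is refused whole. "fingers" is the gripper's target within -1 to 1 (fully open at 1, half-way at 0, shut at -1), set as the call begins (left out, the last holds). The fingers move at their own pace and stop on an object; the grip force is fixed at half the most. Time passes only in rows, so rows that repeat a pose let the fingers close. It gives the time, the measured TCP pose, the force and the opening at its end, in the units of the state.
- ctrl.get_obs(): the state, without advancing time (a new reading comes with each control period).
- ctrl.snapshot(name): name is "scene" or "top"; returns the picture (420x560x3 uint8, blue, green, red); there is no depth.
- ctrl.camera_params(name): a dict with "fovy" (degrees; the focal length in pixels is half the picture's height over the tangent of half this angle, whatever the lens; pixels are square), "cx", "cy" (the principal point, pixels), "eye" and "rotation" of the camera in the world. Camera axes: x right, y down, z forward; pixel columns grow to the right and rows downward; lengths in m; the calibration is good to about 2 mm. A picture is of the moment at which its call begins. camera_params takes no time and is no camera call.
- ctrl.close_job(): hands the job in, once; it reports no verdict.
The state is a dict: "clock": time; "joint_pos": joint angles; "qvel": joint speeds; "tau": joint torques, N m; "tool_pos": TCP position; "orientation": TCP orientation; "force": force on the tool from outside, world axes, zero at the start; "moment": the same for the moment, N m; "opening": finger opening in m.
Only numpy, scipy, OpenCV 4.12 (cv2) and the standard library are available. Lean on these libraries where they do the work, as an engineer would, in place of code of your own. Each camera call takes 0.05 s, during which the arm holds its last target.

## Working session

There is one attempt and no reset: what is moved stays moved. The work goes in short steps, Python scripts to look and compute and a tool call to move; the robot and the scene stay as the last step left them, time stands still between calls to the robot, and variables do not carry over. Pictures are saved under pics/ and viewed, and the job is handed in when it is done.

Besides the shell and the picture viewer there is one more tool, called after ">>>" as name(argument=value, ...), one argument or row to a line, values as JSON. carry_out: Moves the arm, as the interface text tells. Its arguments: {"type":"object","properties":{"linear":{"type":"array","items":{"type":"array","items":{"type":"number"}}},"twist":{"type":"array","items":{"type":"number"}},"fingers":{"type":"number"}},"required":["linear","twist"]}

```bash
mkdir -p pics; ls; python3 - <<'E'
from plant import ctrl
import cv2
print(ctrl.get_obs(), ctrl.grip_depth)
for n in("scene","top"):
    print(n,ctrl.camera_params(n)); cv2.imwrite(f"pics/{n}0.png",ctrl.snapshot(n))
E
```

```text
pics
{'clock': 0.0, 'joint_pos': array([ 9.30568815e+01,  2.05918536e+01,  6.32123158e-01, -1.98165511e-02,
       -7.01342496e+01, -1.65069675e+01]), 'qvel': array([-0.01230065,  0.06301349,  0.0707698 , -0.02270871, -0.07593884,
        0.01689615]), 'tau': array([ 1.87737322e-03, -5.82724893e+01,  2.93054867e+01,  6.99725121e+00,
        6.98770760e-03, -1.58933394e-04]), 'tool_pos': array([0.15695987, 0.65629421, 0.40370612]), 'orientation': array([-1.79991155e+02, -9.54001036e-02, -1.03456843e+02]), 'force': array([ 0.42278179, -0.25497212, -0.47152805]), 'moment': array([ 0.00074132, -0.02367479,  0.01694659]), 'opening': 0.08726787531019588} 0.1593
scene {'fovy': 50.17585572432403, 'cx': 278.0662323206239, 'cy': 208.43874194522397, 'eye': array([ 0.09239592, -0.42114183,  0.84033133]), 'rotation': array([-136.05346739,   -0.6971874 ,  -45.81618393])}
top {'fovy': 44.28942979778053, 'cx': 284.26865917572064, 'cy': 208.46484334312032, 'eye': array([0.39709314, 0.05674546, 1.25081018]), 'rotation': array([-170.88393693,   -0.18292291,  -91.24570481])}
```

View pics/scene0.png

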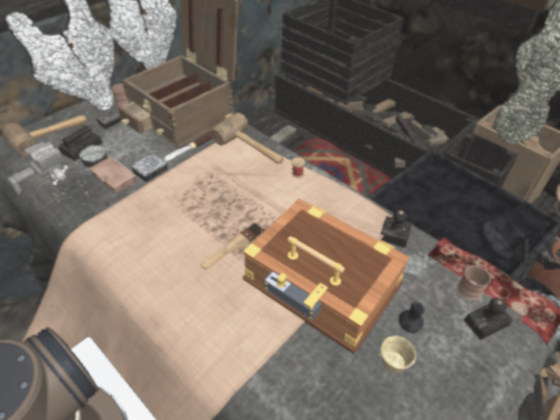

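View pics/top0.png

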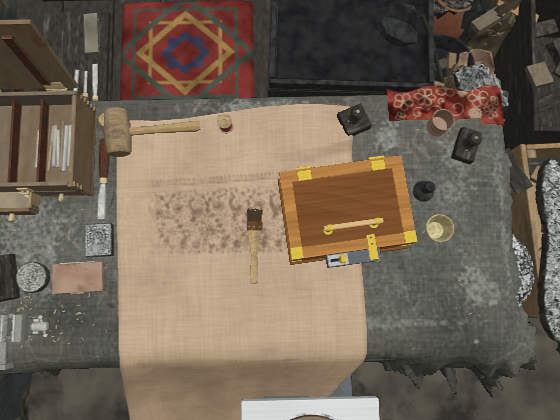

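The box sits around (347,210) in the top view, with its front and catch (352,257) towards the robot. The brush is on its left at (254,245), and the cup (440,228) and dabber (424,190) are on its right. I'll enlarge both views.

```bash
python3 - <<'E'
import cv2
a=cv2.imread("pics/top0.png")[140:280,270:460]; cv2.imwrite("pics/topc.png",cv2.resize(a,None,fx=4,fy=4,interpolation=cv2.INTER_CUBIC))
a=cv2.imread("pics/scene0.png")[195:355,235:425]; cv2.imwrite("pics/scenec.png",cv2.resize(a,None,fx=3.7,fy=3.7,interpolation=cv2.INTER_CUBIC))
E
```

```text
(no output)
```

View pics/topc.png

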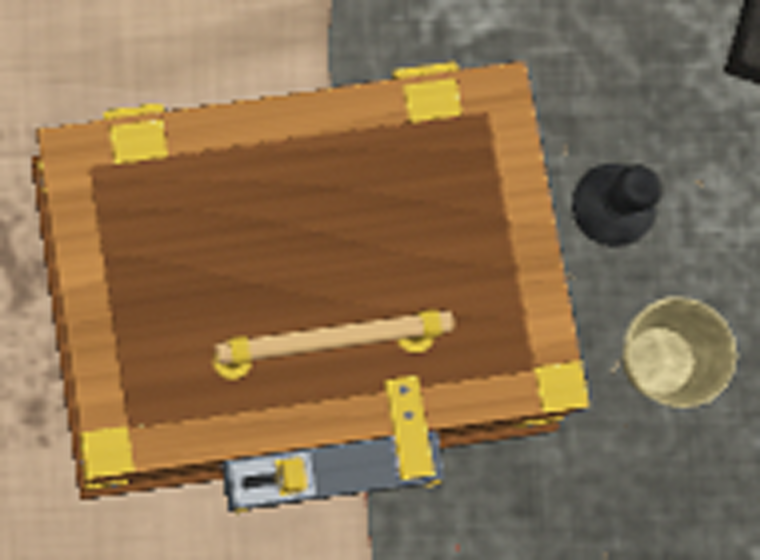

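View pics/scenec.png

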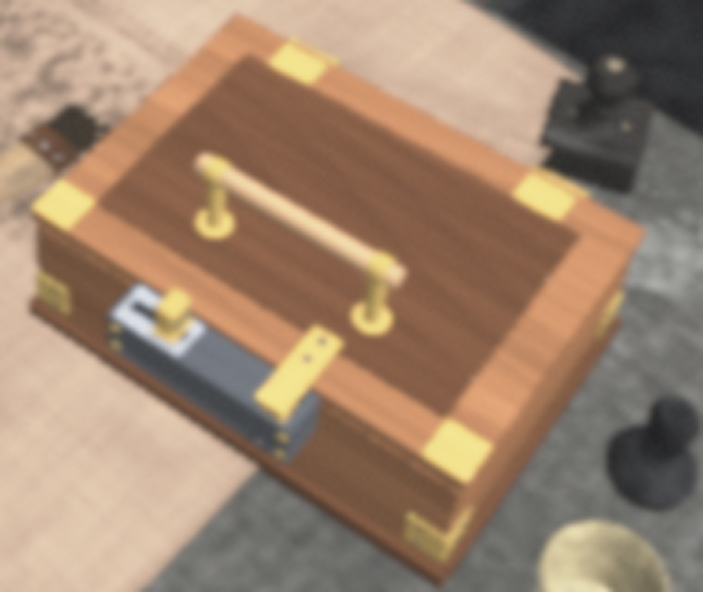

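```bash
cat > h.py <<'E'
import numpy as np
from scipy.spatial.transform import Rotation as Rn
from scipy.optimize import least_squares
from plant import ctrl
def proj(n,P):
    c=ctrl.camera_params(n);R=Rn.from_euler('xyz',c['rotation'],degrees=True).as_matrix()
    f=210/np.tan(np.radians(c['fovy']/2)); q=(np.atleast_2d(P)-c['eye'])@R
    return q[:,:2]/q[:,2:]*f+[c['cx'],c['cy']]
def ray(n,uv,z):
    c=ctrl.camera_params(n);R=Rn.from_euler('xyz',c['rotation'],degrees=True).as_matrix()
    f=210/np.tan(np.radians(c['fovy']/2)); d=R@[(uv[0]-c['cx'])/f,(uv[1]-c['cy'])/f,1]
    return c['eye']+d*(z-c['eye'][2])/d[2]
def box(p,P):
    c,s=np.cos(p[2]),np.sin(p[2]);P=np.atleast_2d(P)
    return np.c_[p[0]+c*P[:,0]-s*P[:,1],p[1]+s*P[:,0]+c*P[:,1],P[:,2]]
E
python3 - <<'E'
from h import *
M=np.array([[-.046,0,.148],[-.114,.03,.124],[.1,.14,.102],[.1,-.14,.102],[-.1,-.14,.102],[-.1,.14,.102]])
T=np.array([[335,336],[292,471],[38,128],[525,63],[588,408],[83,476]])/4+[270,140]-.4
S=np.array([[300,217],[176,298],[238,14],[643,234],[462,492],[33,207]])/3.7+[235,195]-.4
for n,U in(("top",T),("scene",S)):
    for u,m in zip(U,M): print(n,m,ray(n,u,m[2]).round(4))
def r(p,w=(1,1)):
    return np.r_[(proj("top",box(p,M))-T).ravel()*w[0],(proj("scene",box(p,M))-S).ravel()*w[1]]
for w in((1,1),(1,0),(0,1)):
    s=least_squares(r,[.5,0,0],args=(w,)); print(w,s.x.round(4)); print(r(s.x).reshape(2,-1,2).round(1).tolist())
E
```

```text
top [-0.046  0.     0.148] [ 0.5377 -0.0988  0.148 ]
top [-0.114  0.03   0.124] [ 0.4672 -0.0755  0.124 ]
top [0.1   0.14  0.102] [0.6667 0.059  0.102 ]
top [ 0.1   -0.14   0.102] [ 0.699 -0.221  0.102]
top [-0.1   -0.14   0.102] [ 0.5001 -0.2448  0.102 ]
top [-0.1    0.14   0.102] [0.4683 0.038  0.102 ]
scene [-0.046  0.     0.148] [ 0.5414 -0.0992  0.148 ]
scene [-0.114  0.03   0.124] [ 0.4703 -0.0771  0.124 ]
scene [0.1   0.14  0.102] [0.6669 0.0566 0.102 ]
scene [ 0.1   -0.14   0.102] [ 0.6977 -0.2227  0.102 ]
scene [-0.1   -0.14   0.102] [ 0.4973 -0.2473  0.102 ]
scene [-0.1    0.14   0.102] [0.4702 0.0344 0.102 ]
(1, 1) [ 0.5841 -0.0938  0.1111]
[[[0.0, -0.3], [0.5, -0.1], [1.1, -0.5], [0.4, 0.0], [-0.4, -0.0], [1.7, -0.4]], [[-1.2, 0.8], [-1.2, 0.7], [0.4, -0.2], [-0.0, -0.6], [-0.5, -2.2], [-0.3, 0.3]]]
(1, 0) [ 0.5836 -0.0925  0.1131]
[[[-0.5, -0.0], [0.0, 0.1], [0.5, -0.2], [-0.3, 0.1], [-0.9, 0.1], [1.2, -0.1]], [[-1.8, 0.6], [-1.8, 0.6], [-0.3, -0.3], [-0.7, -0.9], [-1.0, -2.5], [-0.9, 0.2]]]
(0, 1) [ 0.5844 -0.0949  0.1087]
[[[0.5, -0.4], [0.9, -0.3], [1.7, -0.8], [1.0, 0.0], [0.1, -0.0], [2.1, -0.7]], [[-0.7, 1.0], [-0.8, 0.9], [1.0, -0.0], [0.6, -0.2], [-0.1, -1.8], [0.2, 0.4]]]
```

```bash
cat >> h.py <<'E'
P=(.5841,-.0938,.1111)
def go(bx,z,yaw=np.degrees(.1111)-180):
    "bx: box xy of grasp point, z height of grasp point -> shift cm, twist deg"
    o=ctrl.get_obs();R=Rn.from_euler('xyz',o['orientation'],degrees=True)
    t=box(P,[bx[0],bx[1],z])[0]+[0,0,ctrl.grip_depth]
    d=R.inv().apply(t-o['tool_pos'])*100
    tw=-((yaw-o['orientation'][2]+180)%360-180)
    print(t.round(4),'shift',d.round(2),'twist',round(tw,2))
E
python3 -c "
from h import *
go((-.046,0),.24)"
```

```text
[ 0.5384 -0.0989  0.3993] shift [ 64.57 -54.67   0.56] twist 70.18
```

>>> carry_out(
  linear=[
    [1.3, -1.1, 0],
    [4, -3.4, 0],
    [6.7, -5.7, 0],
    [9.4, -8, 0],
    [12.1, -10.2, 0.1],
    [14.8, -12.5, 0.1],
    [17.5, -14.8, 0.1],
    [20.2, -17.1, 0.2],
    [22.9, -19.4, 0.2],
    [25.6, -21.7, 0.2],
    [28.3, -24, 0.3],
    [31, -26.3, 0.3],
  ],
  twist=[1, 4, 7, 10, 13, 16, 19, 22, 25, 28, 31, 34],
  fingers=1,
)

```text
clock: 1.1
tool_pos: [0.3408, 0.2918, 0.4011]
orientation: [-180.0, -0.1, -137.6]
force: [0.7, -0.2, 0.1]
opening: 0.0879
```

```bash
python3 -c "
from h import *
go((-.046,0),.24); print(ctrl.get_obs()['joint_pos'])"
```

```text
[ 0.5384 -0.0989  0.3993] shift [ 11.76 -42.17   0.23] twist 36.05
[ 6.58797944e+01 -1.21288261e+00 -2.66674892e+01  1.39383490e-02
 -6.46349536e+01 -2.34729953e+01]
```

>>> carry_out(
  linear=[
    [1, -3.6, 0],
    [2, -7.2, 0],
    [3, -10.8, 0],
    [4, -14.4, 0],
    [5, -18, 0.1],
    [6.1, -21.7, 0.1],
    [7.1, -25.3, 0.1],
    [8.1, -29, 0.1],
    [9.1, -32.5, 0.2],
    [10.1, -36.2, 0.2],
    [11.1, -39.8, 0.2],
    [11.8, -42.2, 0.2],
  ],
  twist=[3, 6, 9, 12, 15, 18, 21, 24, 27, 30, 33, 36],
)

```text
clock: 2.1
tool_pos: [0.5392, -0.1021, 0.3991]
orientation: [-179.9, -0.1, -173.8]
force: [-0.1, 0.9, -0.9]
opening: 0.0876
```

>>> carry_out(
  linear=[
    [0, 0, 0],
    [0, 0, 0],
    [0, 0, 0],
  ],
  twist=[0, 0, 0],
)

```text
clock: 2.35
tool_pos: [0.5389, -0.1022, 0.3986]
orientation: [-179.9, -0.1, -173.8]
force: [0.3, 0.6, 0.1]
opening: 0.0879
```

```bash
python3 -c "
from h import *;import cv2
go((-.046,0),.148); print(ctrl.get_obs()['joint_pos'],ctrl.get_obs()['force'])
a=[ctrl.snapshot('top')[60:340,200:500],ctrl.snapshot('scene')[100:380,180:480]]
cv2.imwrite('pics/b.png',cv2.resize(np.hstack(a),(800,373)))"
```

```text
[ 0.5384 -0.0989  0.3073] shift [-0.01  0.35  9.13] twist -0.19
[  9.75941189   8.94004722 -15.91376095   0.0848466  -65.29662217
  -3.62141209] [0.3201693  0.60094012 0.11988896]
```

View pics/b.png

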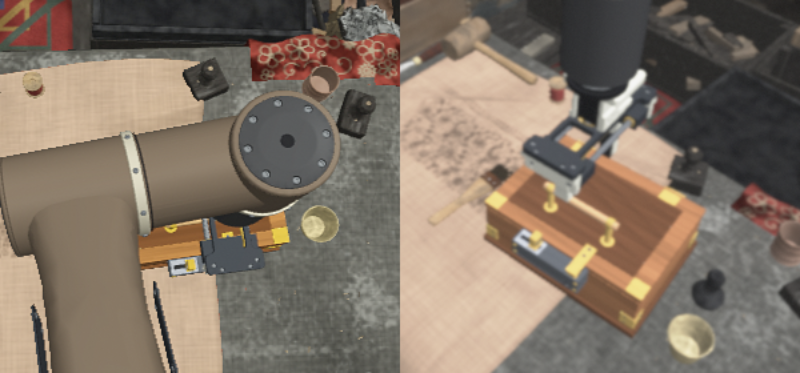

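The scene view shows the gripper above the bar with its jaws along box x. I'll descend and grasp.

>>> carry_out(
  linear=[
    [0, 0.1, 1],
    [0, 0.3, 2.5],
    [0, 0.3, 4],
    [0, 0.3, 5.5],
    [0, 0.3, 7],
    [0, 0.3, 8],
    [0, 0.3, 8.8],
    [0, 0.3, 9.1],
    [0, 0.3, 9.1],
    [0, 0.3, 9.1],
  ],
  twist=[0, 0, 0, 0, 0, 0, 0, 0, 0, 0],
)

```text
clock: 3.28
tool_pos: [0.5386, -0.0984, 0.3086]
orientation: [-179.9, -0.0, -173.7]
force: [0.0, 0.5, -0.5]
opening: 0.0878
```

```bash
python3 -c "
from h import *;import cv2
go((-.046,0),.148); print(ctrl.get_obs()['force'])
a=ctrl.snapshot('scene')[160:360,230:430]
cv2.imwrite('pics/c.png',cv2.resize(a,(600,600)))"
```

```text
[ 0.5384 -0.0989  0.3073] shift [ 0.03 -0.05  0.13] twist -0.07
[ 0.01104196  0.48400667 -0.51260574]
```

View pics/c.png

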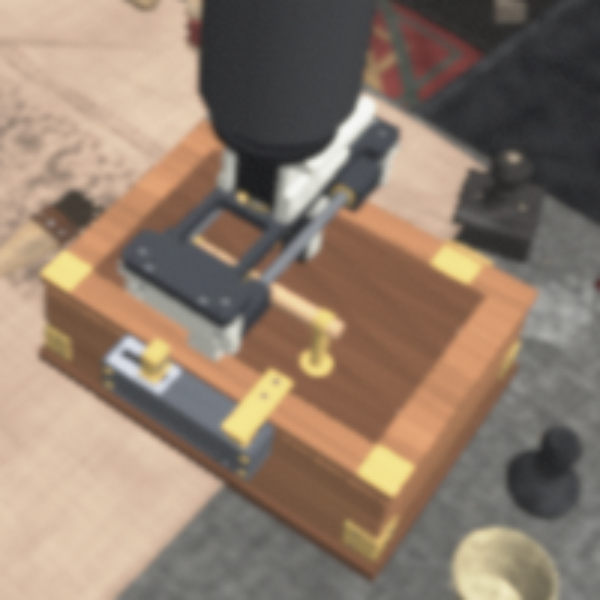

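The bar lies between the fingers, with its right post at (320,345) clear of them. I'll close.

>>> carry_out(
  linear=[
    [0, 0, 0.1],
    [0, 0, 0.1],
    [0, 0, 0.1],
    [0, 0, 0.1],
    [0, 0, 0.1],
    [0, 0, 0.1],
    [0, 0, 0.1],
    [0, 0, 0.1],
    [0, 0, 0.1],
    [0, 0, 0.1],
    [0, 0, 0.1],
    [0, 0, 0.1],
  ],
  twist=[0, 0, 0, 0, 0, 0, 0, 0, 0, 0, 0, 0],
  fingers=-1,
)

```text
clock: 4.33
tool_pos: [0.5386, -0.0985, 0.3078]
orientation: [-179.9, -0.0, -173.7]
force: [0.3, 0.6, 0.2]
opening: 0.0133
```

>>> carry_out(
  linear=[
    [0, 0, -0.1],
    [0, 0, -0.2],
    [0, 0, -0.3],
    [0, 0, -0.3],
    [0, 0, -0.3],
  ],
  twist=[0, 0, 0, 0, 0],
)

```text
clock: 4.75
tool_pos: [0.5387, -0.0985, 0.3101]
orientation: [-179.9, -0.0, -173.7]
force: [3.8, -1.8, -11.6]
opening: 0.0106
```

>>> carry_out(
  linear=[
    [0, 0, 0],
    [0, 0, 0],
    [0, 0, 0],
  ],
  twist=[0, 0, 0],
)

```text
clock: 5.0
tool_pos: [0.5387, -0.0985, 0.31]
orientation: [-179.9, -0.1, -173.7]
force: [3.7, -1.8, -7.7]
opening: 0.0109
```

```bash
python3 -c "
from h import *
o=ctrl.get_obs(); print(o['tool_pos'],o['force'],o['moment'],o['opening'])"
```

```text
[ 0.53870274 -0.09845602  0.30999758] [ 3.69939493 -1.75302567 -7.65472871] [-0.43446356 -0.98872698  0.10988412] 0.010946707563424755
```

>>> carry_out(
  linear=[
    [0, 0, -0.1],
    [0, 0, -0.15],
    [0, 0, -0.15],
  ],
  twist=[0, 0, 0],
)

```text
clock: 5.25
tool_pos: [0.5388, -0.0985, 0.3103]
orientation: [-179.9, -0.1, -173.8]
force: [7.0, -3.0, -18.4]
opening: 0.0109
```

The force rose to 18 N with only 0.3 mm of movement, so the bolt has caught. I'll ease down and let go.

>>> carry_out(
  linear=[
    [0, 0, 0.1],
    [0, 0, 0.2],
    [0, 0, 0.25],
    [0, 0, 0.25],
  ],
  twist=[0, 0, 0, 0],
)

```text
clock: 5.58
tool_pos: [0.5383, -0.0986, 0.308]
orientation: [-179.9, -0.1, -173.7]
force: [-2.1, -0.9, -2.5]
opening: 0.0111
```

>>> carry_out(
  linear=[
    [0, 0, 0],
    [0, 0, 0],
    [0, 0, 0],
    [0, 0, 0],
    [0, 0, 0],
    [0, 0, 0],
    [0, 0, 0],
    [0, 0, 0],
    [0, 0, 0],
    [0, 0, 0],
  ],
  twist=[0, 0, 0, 0, 0, 0, 0, 0, 0, 0],
  fingers=1,
)

```text
clock: 6.42
tool_pos: [0.5383, -0.0986, 0.308]
orientation: [-179.9, -0.1, -173.8]
force: [0.7, -0.1, -0.2]
opening: 0.0719
```

>>> carry_out(
  linear=[
    [0, 0, -0.5],
    [0, 0, -1.5],
    [0, 0, -3],
    [0, 0, -4.5],
    [0, 0, -6],
    [0, 0, -7],
    [0, 0, -7.5],
    [0, 0, -7.5],
  ],
  twist=[0, 0, 0, 0, 0, 0, 0, 0],
)

```text
clock: 7.08
tool_pos: [0.5387, -0.0984, 0.3845]
orientation: [-179.9, 0.0, -173.7]
force: [0.4, 0.4, 0.2]
opening: 0.0877
```

```bash
python3 -c "
from h import *;import cv2
go((-.114,0.005),.21);go((-.114,0.005),.1277)
a=ctrl.snapshot('scene')[160:360,230:430]
cv2.imwrite('pics/d.png',cv2.resize(a,(600,600)))"
```

```text
[ 0.4702 -0.1015  0.3693] shift [6.84 0.45 1.52] twist -0.11
[ 0.4702 -0.1015  0.287 ] shift [6.84 0.46 9.75] twist -0.11
```

View pics/d.png

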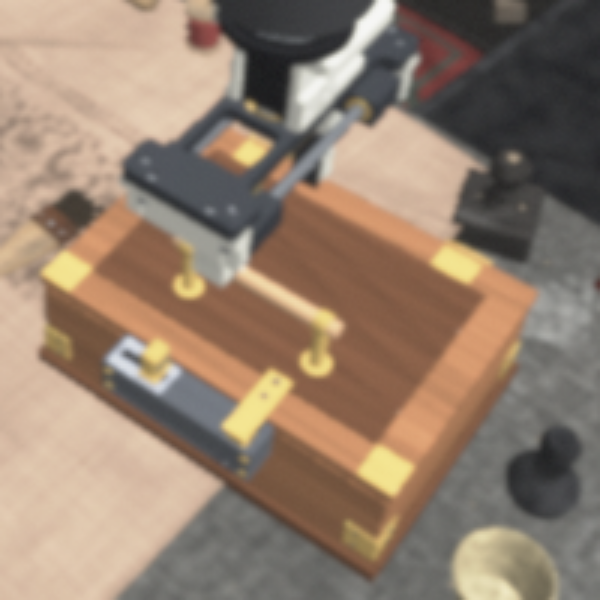

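>>> carry_out(
  linear=[
    [1, 0, 0],
    [2.5, 0, 0],
    [4, 0, 0],
    [5.5, 0, 0],
    [6.5, 0, 0],
    [6.8, 0, 0],
    [6.8, 0, 0],
    [6.8, 0, 1],
    [6.8, 0, 2],
    [6.8, 0, 3],
    [6.8, 0, 4],
    [6.8, 0, 4.5],
  ],
  twist=[0, 0, 0, 0, 0, 0, 0, 0, 0, 0, 0, 0],
  fingers=-1,
)

```text
clock: 8.13
tool_pos: [0.4705, -0.1058, 0.3361]
orientation: [-179.9, -0.3, -173.8]
force: [-0.5, 0.1, -0.5]
opening: 0.0128
```

```bash
python3 -c "
from h import *;import cv2
go((-.114,0.0),.1307);print(ctrl.get_obs()['opening'])
a=ctrl.snapshot('scene')[160:360,200:400]
cv2.imwrite('pics/e.png',cv2.resize(a,(600,600)))"
```

```text
[ 0.4708 -0.1064  0.29  ] shift [-0.05 -0.06  4.61] twist -0.13
0.0128473596951833
```

View pics/e.png

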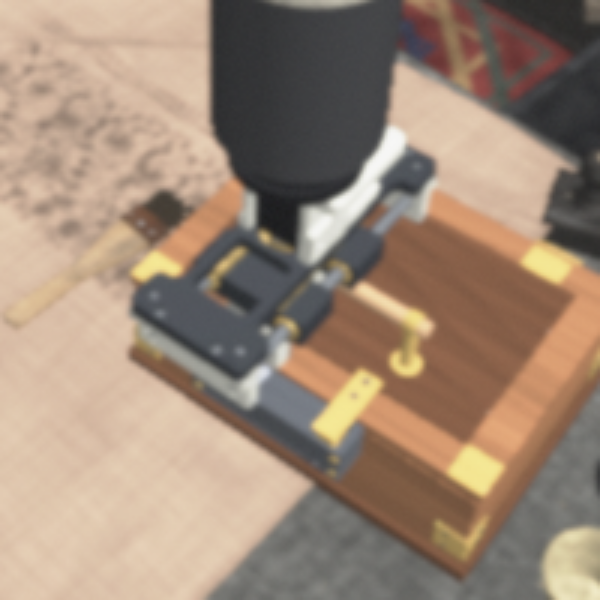

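The fingers are hidden, but their computed position lies between the thumb and the staple. I'll descend slowly while watching the force.

>>> carry_out(
  linear=[
    [0, 0, 0.5],
    [0, 0, 1.2],
    [0, 0, 2],
    [0, 0, 2.8],
    [0, 0, 3.5],
    [0, 0, 4.1],
    [0, 0, 4.4],
    [0, 0, 4.6],
    [0, 0, 4.6],
  ],
  twist=[0, 0, 0, 0, 0, 0, 0, 0, 0],
)

```text
clock: 8.93
tool_pos: [0.47, -0.106, 0.2894]
orientation: [-179.9, -0.3, -173.8]
force: [0.3, 0.0, 1.2]
opening: 0.0005
```

>>> carry_out(
  linear=[
    [0, 0.1, 0],
    [0, 0.3, 0],
    [0, 0.5, 0],
    [0, 0.7, 0],
    [0, 0.9, 0],
    [0, 0.9, 0],
  ],
  twist=[0, 0, 0, 0, 0, 0],
)

```text
clock: 9.43
tool_pos: [0.4691, -0.0967, 0.2896]
orientation: [-180.0, -0.3, -173.8]
force: [0.3, -0.7, -0.5]
opening: 0.0006
```

```bash
python3 -c "
from h import *;import cv2
go((-.114,0.0),.1307);print(ctrl.get_obs()['opening'])
a=[ctrl.snapshot('top')[220:290,310:400],ctrl.snapshot('scene')[240:310,250:340]]
cv2.imwrite('pics/f.png',cv2.resize(np.hstack(a),None,fx=4.4,fy=4.4))"
```

```text
[ 0.4708 -0.1064  0.29  ] shift [-0.07 -0.99 -0.04] twist -0.12
0.0006417297439499496
```

View pics/f.png

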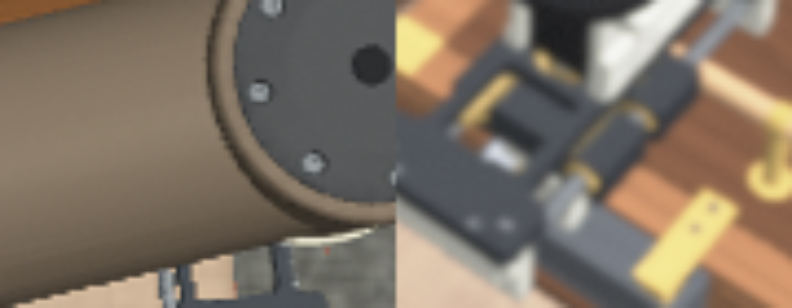

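>>> carry_out(
  linear=[
    [0, 0.15, 0],
    [0, 0.3, 0],
    [0, 0.45, 0],
    [0, 0.6, 0],
    [0, 0.7, 0],
    [0, 0.8, 0],
  ],
  twist=[0, 0, 0, 0, 0, 0],
)

```text
clock: 10.03
tool_pos: [0.4682, -0.0889, 0.2896]
orientation: [-179.9, -0.3, -173.7]
force: [-0.2, -3.5, 0.8]
opening: 0.0003
```

>>> carry_out(
  linear=[
    [0, 0.15, 0],
    [0, 0.3, 0],
    [0, 0.45, 0],
    [0, 0.6, 0],
    [0, 0.75, 0],
    [0, 0.9, 0],
    [0, 1.05, 0],
    [0, 1.15, 0],
  ],
  twist=[0, 0, 0, 0, 0, 0, 0, 0],
)

```text
clock: 10.7
tool_pos: [0.4669, -0.0773, 0.2895]
orientation: [-179.9, -0.3, -173.7]
force: [-0.4, -4.2, 0.5]
opening: 0.0003
```

>>> carry_out(
  linear=[
    [0, 0.1, 0],
    [0, 0.2, 0],
  ],
  twist=[0, 0],
)

```text
clock: 10.87
tool_pos: [0.4667, -0.0757, 0.2896]
orientation: [-179.9, -0.3, -173.7]
force: [3.8, -14.0, -2.4]
opening: 0.0006
```

At 14 N I reached the end stop, at finger y ≈ 31 mm (32 predicted). I'll back off and rise.

>>> carry_out(
  linear=[
    [0, -0.3, 0],
    [0, -0.8, 0],
    [0, -0.8, -0.5],
    [0, -0.8, -1.5],
    [0, -0.8, -3],
    [0, -0.8, -4.5],
    [0, -0.8, -6],
    [0, -0.8, -7.5],
    [0, -0.8, -9],
    [0, -0.8, -9.5],
    [0, -0.8, -9.5],
  ],
  twist=[0, 0, 0, 0, 0, 0, 0, 0, 0, 0, 0],
  fingers=-1,
)

```text
clock: 11.78
tool_pos: [0.4684, -0.0832, 0.3861]
orientation: [-179.9, -0.2, -173.7]
force: [-0.5, -0.8, 0.1]
opening: 0.0005
```

```bash
python3 -c "
from h import *;import cv2
go((-.046,0.0),.22);go((-.046,0.0),.148);"
```

```text
[ 0.5384 -0.0989  0.3793] shift [-6.78 -2.33  0.66] twist -0.08
[ 0.5384 -0.0989  0.3073] shift [-6.8  -2.31  7.86] twist -0.08
```

>>> carry_out(
  linear=[
    [-1, -0.4, 0],
    [-2.5, -0.9, 0],
    [-4, -1.4, 0],
    [-5.5, -1.9, 0],
    [-6.5, -2.2, 0],
    [-6.8, -2.3, 0],
    [-6.8, -2.3, 0],
    [-6.8, -2.3, 0],
    [-6.8, -2.3, 0],
  ],
  twist=[0, 0, 0, 0, 0, 0, 0, 0, 0],
  fingers=1,
)

```text
clock: 12.53
tool_pos: [0.5379, -0.0986, 0.3857]
orientation: [-179.9, -0.2, -173.7]
force: [-0.4, 0.8, -0.2]
opening: 0.0549
```

```bash
python3 -c "
from h import *;import cv2
go((-.046,0.0),.148);print(ctrl.get_obs()['opening'])
print(proj('scene',box(P,[[-.114,.03,.124],[-.114,.048,.124]])))
a=ctrl.snapshot('scene')[160:360,230:430]
cv2.imwrite('pics/g.png',cv2.resize(a,(600,600)))"
```

```text
[ 0.5384 -0.0989  0.3073] shift [-0.07 -0.02  7.84] twist -0.08
0.05485956482946795
[[280.97892569 275.87592603]
 [273.67916946 271.16912024]]
```

View pics/g.png

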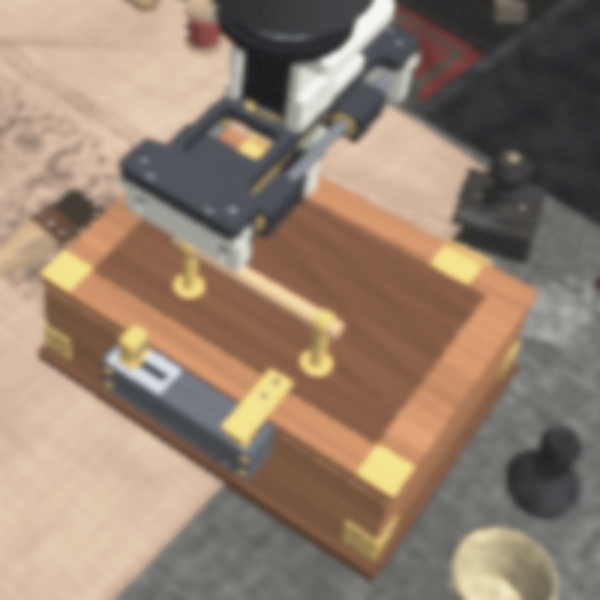

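The thumb has moved from (155,355) to (132,340) in this crop, which is fully back, and the slot is open to its right. Back to the handle.

>>> carry_out(
  linear=[
    [0, 0, 0],
    [0, 0, 0.5],
    [0, 0, 1.5],
    [0, 0, 3],
    [0, 0, 4.5],
    [0, 0, 6],
    [0, 0, 7],
    [0, 0, 7.6],
    [0, 0, 7.8],
    [0, 0, 7.8],
  ],
  twist=[0, 0, 0, 0, 0, 0, 0, 0, 0, 0],
)

```text
clock: 13.42
tool_pos: [0.5377, -0.0987, 0.3076]
orientation: [-179.9, -0.2, -173.7]
force: [0.3, -0.1, 0.5]
opening: 0.0873
```

>>> carry_out(
  linear=[
    [0, 0, 0],
    [0, 0, 0],
    [0, 0, 0],
    [0, 0, 0],
    [0, 0, 0],
    [0, 0, 0],
    [0, 0, 0],
    [0, 0, 0],
    [0, 0, 0],
    [0, 0, 0],
    [0, 0, 0],
    [0, 0, 0],
  ],
  twist=[0, 0, 0, 0, 0, 0, 0, 0, 0, 0, 0, 0],
  fingers=-1,
)

```text
clock: 14.42
tool_pos: [0.5377, -0.0987, 0.3076]
orientation: [-179.9, -0.2, -173.7]
force: [-0.4, 0.3, -0.1]
opening: 0.0133
```

```bash
python3 - <<'E'
from h import *
o=ctrl.get_obs();print(o['tool_pos'],o['force'],o['opening'])
R=Rn.from_euler('xyz',o['orientation'],degrees=True)
for d in (1.5,4,8,12,16,20,24,28,32,36,40,43,45):
    t=np.radians(d);a=np.array([-.15*np.cos(t)+.052*np.sin(t)+.15,0,.15*np.sin(t)+.052*np.cos(t)-.052])
    w=box((0,0,P[2]),a)[0]; print(d,(R.inv().apply(w)*100).round(2).tolist())
E
```

```text
[ 0.53774767 -0.09871505  0.30755393] [-0.39730664  0.25454565 -0.06190394] 0.013332848065302194
1.5 [-0.14, -0.0, -0.39]
4 [-0.4, -0.0, -1.04]
8 [-0.86, -0.0, -2.04]
12 [-1.4, -0.0, -3.01]
16 [-2.0, -0.0, -3.94]
20 [-2.66, -0.01, -4.83]
24 [-3.39, -0.01, -5.66]
28 [-4.17, -0.01, -6.45]
32 [-5.01, -0.01, -7.18]
36 [-5.89, -0.01, -7.85]
40 [-6.82, -0.01, -8.45]
43 [-7.54, -0.01, -8.86]
45 [-8.04, -0.01, -9.11]
```

>>> carry_out(
  linear=[
    [0, 0, 0],
    [0, 0, 0],
    [-0.05, 0, -0.1],
    [-0.1, 0, -0.25],
    [-0.14, 0, -0.4],
    [-0.2, 0, -0.55],
    [-0.25, 0, -0.7],
    [-0.25, 0, -0.7],
  ],
  twist=[0, 0, 0, 0, 0, 0, 0, 0],
)

```text
clock: 15.08
tool_pos: [0.5408, -0.0983, 0.3147]
orientation: [-179.9, -0.2, -173.7]
force: [6.3, 0.0, -6.3]
opening: 0.0109
```

It rose 7 mm with low force, so the lid is free. Next I'll follow the arc.

>>> carry_out(
  linear=[
    [-0.15, 0, -0.35],
    [-0.35, 0, -0.85],
    [-0.6, 0, -1.35],
    [-0.85, 0, -1.85],
    [-1.15, 0, -2.3],
    [-1.45, 0, -2.8],
    [-1.75, 0, -3.25],
    [-2.05, 0, -3.7],
    [-2.4, 0, -4.1],
    [-2.4, 0, -4.1],
  ],
  twist=[0, 0, 0, 0, 0, 0, 0, 0, 0, 0],
)

```text
clock: 15.92
tool_pos: [0.5645, -0.0955, 0.3565]
orientation: [-179.9, -0.3, -173.7]
force: [-5.0, 1.5, 1.3]
opening: 0.011
```

```bash
cat > arc.py <<'E'
from h import *;import cv2,sys
o=ctrl.get_obs();R=Rn.from_euler('xyz',o['orientation'],degrees=True)
print(o['tool_pos'],o['force'],o['moment'],o['opening'])
g=o['tool_pos']+R.apply([0,0,ctrl.grip_depth]); h=box(P,[.104,0,.096])[0]
u=np.array([np.cos(P[2]),np.sin(P[2])]); r=np.array([(g-h)[:2]@u,(g-h)[2]])
print('r',np.hypot(*r),'nominal',np.hypot(.15,.052),'angle',np.degrees(np.arctan2(r[1],-r[0])-np.arctan2(.052,.15)))
go((-.046,0),.148)
a=ctrl.snapshot('scene')[130:360,220:440]
cv2.imwrite('pics/'+sys.argv[1],cv2.resize(a,None,fx=2.6,fy=2.6,interpolation=cv2.INTER_CUBIC))
E
python3 arc.py i.png
```

```text
[ 0.56448202 -0.09553813  0.3564909 ] [-4.9893763   1.48648852  1.26936901] [0.49742098 2.3382961  0.04823607] 0.011035318597989608
r 0.16038105473717904 nominal 0.15875767697972906 angle 20.00072071996032
[ 0.5384 -0.0989  0.3073] shift [ 2.61 -0.04  4.93] twist -0.06
```

View pics/i.png

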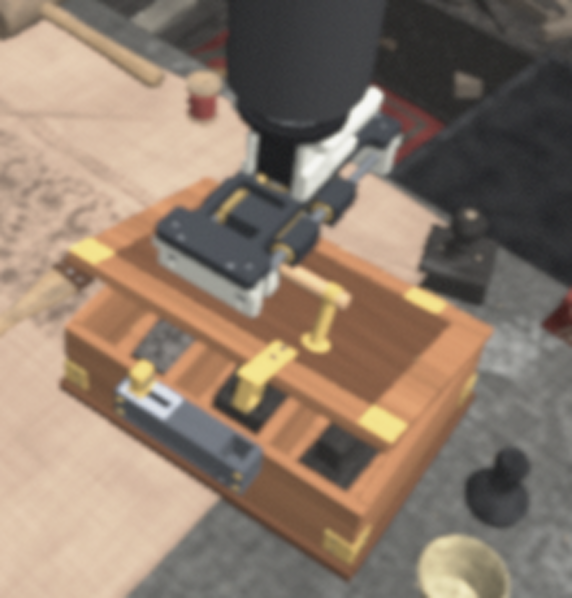

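The lid is open about 20° with the blocks visible inside. Continuing.

>>> carry_out(
  linear=[
    [-0.2, 0, -0.2],
    [-0.55, 0, -0.65],
    [-0.9, 0, -1.05],
    [-1.3, 0, -1.4],
    [-1.7, 0, -1.8],
    [-2.1, 0, -2.15],
    [-2.55, 0, -2.5],
    [-3, 0, -2.85],
    [-3.2, 0, -3],
    [-3.2, 0, -3],
  ],
  twist=[0, 0, 0, 0, 0, 0, 0, 0, 0, 0],
)

```text
clock: 16.8
tool_pos: [0.596, -0.0918, 0.3879]
orientation: [-179.9, -0.3, -173.7]
force: [-10.0, 2.7, 8.3]
opening: 0.011
```

```bash
python3 arc.py j.png
```

```text
[ 0.59604262 -0.09184401  0.38789389] [-9.97488443  2.71747     8.29704693] [1.34698591e+00 3.81608814e+00 2.17282632e-03] 0.011022101368301755
r 0.16183648222857672 nominal 0.15875767697972906 angle 35.897458028611766
[ 0.5384 -0.0989  0.3073] shift [ 5.76 -0.05  8.09] twist -0.05
```

View pics/j.png

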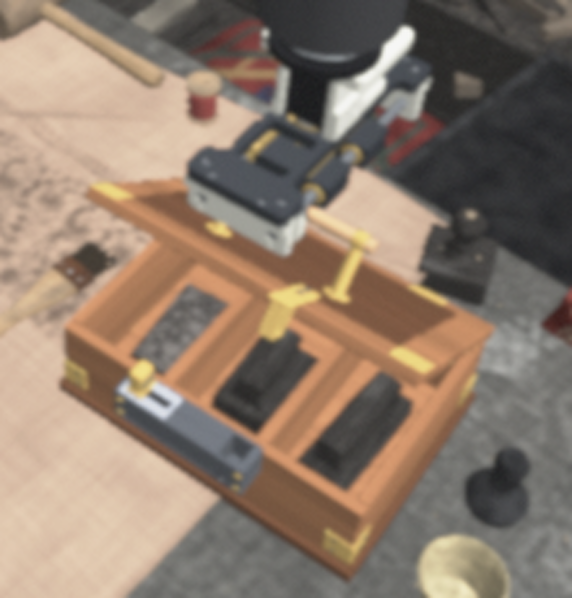

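>>> carry_out(
  linear=[
    [-0.15, 0, -0.2],
    [-0.4, 0, -0.4],
    [-0.7, 0, -0.65],
    [-1, 0, -0.85],
    [-1.3, 0, -1.05],
    [-1.6, 0, -1.25],
    [-1.7, 0, -1.3],
    [-1.7, 0, -1.3],
    [-1.7, 0, -1.3],
  ],
  twist=[0, 0, 0, 0, 0, 0, 0, 0, 0],
)

```text
clock: 17.6
tool_pos: [0.6134, -0.0897, 0.3999]
orientation: [-179.9, -0.3, -173.7]
force: [5.3, 0.7, -15.1]
opening: 0.011
```

```bash
python3 arc.py k.png; python3 - <<'E'
from h import *
for d in (36,40,44,48):
    t=np.radians(d); L=[]
    for x,z in((-.204,.006),):
        for y in(.14,-.14): L.append([.104+x*np.cos(t)+z*np.sin(t),y,.096-x*np.sin(t)+z*np.cos(t)])
    print(d,((proj('scene',box(P,L))-[220,130])*2.6).round(0).tolist())
E
```

```text
[ 0.61339586 -0.08968306  0.39991968] [  5.320876     0.71302713 -15.14499187] [ 0.30036589 -1.83070523  0.02659267] 0.011026482598251118
r 0.16307141487215346 nominal 0.15875767697972906 angle 43.362258097730034
[ 0.5384 -0.0989  0.3073] shift [ 7.5  -0.08  9.31] twist -0.05
36 [[91.0, 181.0], [421.0, 370.0]]
40 [[98.0, 163.0], [431.0, 351.0]]
44 [[106.0, 146.0], [441.0, 331.0]]
48 [[115.0, 129.0], [451.0, 312.0]]
```

View pics/k.png

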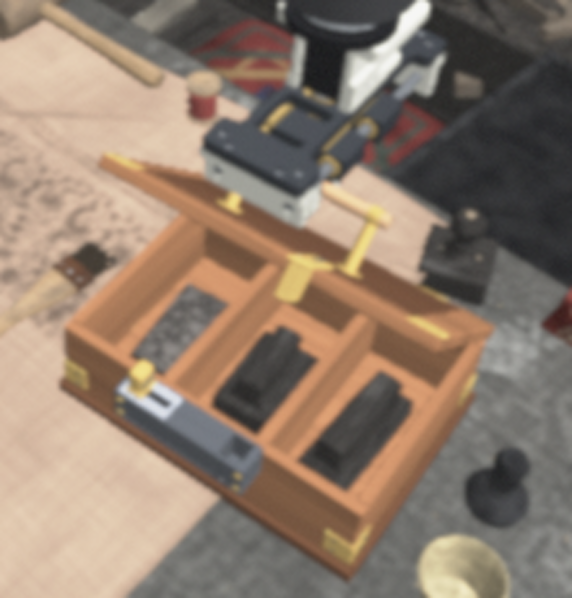

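>>> carry_out(
  linear=[
    [-0.1, 0, -0.05],
    [-0.25, 0, -0.1],
    [-0.4, 0, -0.18],
    [-0.55, 0, -0.25],
    [-0.6, 0, -0.28],
    [-0.6, 0, -0.28],
    [-0.6, 0, -0.28],
    [-0.6, 0, -0.28],
  ],
  twist=[0, 0, 0, 0, 0, 0, 0, 0],
)

```text
clock: 18.32
tool_pos: [0.6193, -0.089, 0.4031]
orientation: [-179.9, -0.3, -173.7]
force: [-1.0, 1.9, -4.0]
opening: 0.0108
```

>>> carry_out(
  linear=[
    [0, 0, 0],
    [0, 0, 0],
    [0, 0, 0],
    [0, 0, 0],
    [0, 0, 0],
    [0, 0, 0],
  ],
  twist=[0, 0, 0, 0, 0, 0],
)

```text
clock: 18.82
tool_pos: [0.6193, -0.089, 0.4031]
orientation: [-179.9, -0.3, -173.7]
force: [-0.0, 1.9, -5.6]
opening: 0.011
```

```bash
python3 arc.py l.png; python3 -c "
from h import *;import cv2
cv2.imwrite('pics/top9.png',ctrl.snapshot('top'))"
```

```text
[ 0.61933169 -0.08902041  0.40308879] [-0.01207078  1.91334637 -5.64300312] [0.67547474 0.15788481 0.00095375] 0.011006039625082713
r 0.16322148648885698 nominal 0.15875767697972906 angle 45.76599388941329
[ 0.5384 -0.0989  0.3073] shift [ 8.1  -0.08  9.62] twist -0.05
```

View pics/l.png

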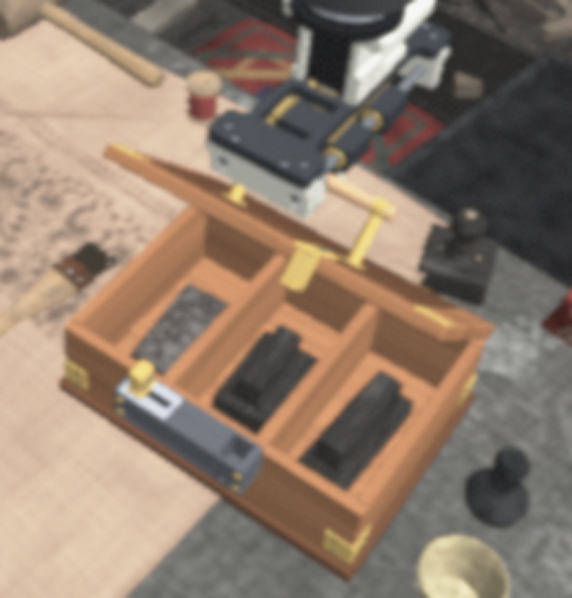

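View pics/top9.png

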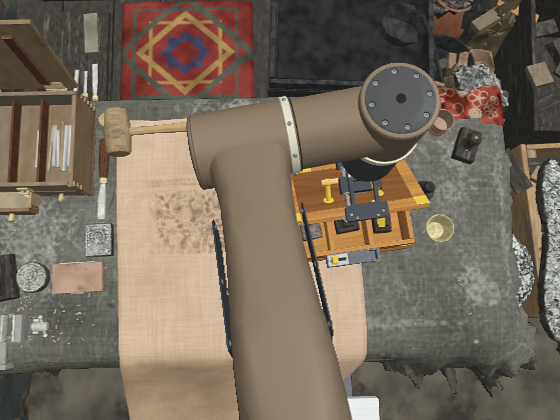

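The lid corner at (107,147) puts the opening at about 44°, and the tool position gives 46°. The force is steady, the cup, dabber and brush haven't moved, and the bar is still gripped. Handing in.

```bash
python3 -c "
from plant import ctrl
print(ctrl.close_job())"
```

```text
the job is handed in; nothing more can be done
None
```

The lid is up at about 45° and the gripper is still holding it by the handle, so the blocks are in reach. I handed the job in at about 19 s of the 64 s allowed.

- **Tug:** I tugged the handle first. The bolt had caught: the lid stopped after about 3 mm and the lift force rose to 18 N, slightly over the 5 to 15 N you gave. I eased off and let go.
- **Catch:** I pushed the thumb piece back with closed fingers at about 4 N until it met its end stop. It briefly reached 14 N there, and the picture shows the thumb fully back.
- **Lifting:** I took the handle again and the lid came up freely past 3 mm, so I followed its arc to about half open.

**Last checks:**
- **Opening:** the camera view gives about 44° and the tool position about 46°. The tool's distance from the hinge came out 4 mm more than nominal, which is probably error in my box position or where the bar sits between the pads.
- **Forces:** the hold was steady at about 6 N. The highest reading on the way up was about 16 N, from not following the arc exactly, and I corrected it.
- **Cup, dabber and brush:** they look unmoved in the pictures, though the arm hides the brush in the last top view, and I did not measure their positions again.

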